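# Set the turret stop of the spring tester and check a spring at its loaded length

## Task

The turret stop of the lever spring tester has been left on the wrong screw: turn it round, click by click, until its third-tallest stop screw has clicked in under the ram's stop arm. Then press the lever down until the arm lands on that screw, so that the spring is squeezed to its loaded length with the pointer at the reference mark, and keep it there for two seconds while the load reading settles. Ease the lever back up without letting it fly, and leave the turret on that screw and the loose things around the tester where they are.

Things in the scene. Friction and masses are not known exactly. Their poses are not given: they have to be found in the camera images.
- tester: lever spring tester, bolted down: grey base 250 x 325 x 40 mm (x -110 to +140, y -115 to +210), white head (x -35 to 115, 70 mm wide, 205 to 290 mm high) on a column behind. Origin: on the bench under the ram's axis; +x to the column, -x front, +y to the turret, -y to the lever. On the base: low readout box at the front (68 mm high), detent housing at x 85 to 127, y 110 to 140 (76 mm high)
- turret_axis (a point): centre of the turret at its disc's top face, 77 mm above the bench, at x 0, y 125 mm in the tester's frame. Dark steel disc 155 mm across on a vertical axis, with six upright steel stop screws, 14 mm thick, on a 60 mm radius, 60 degrees apart, each with a lock nut 24 mm across and 9 mm high at its foot; the hub in the middle (20 mm radius) is 20 mm high
- turret (a joint): angle of the turret in rad, counter-clockwise from above positive, turns both ways; 0 or a whole turn when the third-tallest screw is under the stop arm. It turns when a screw is pushed sideways round the axis (about 6 N). A detent holds it every 1.047 rad with one screw under the arm; past half way between two clicks it runs on by itself to the next
- stop1 (a point): top of the tallest stop screw, 63 mm above the disc. Counter-clockwise from above the screws get shorter by 7 mm each, stop1 to stop6, and then comes stop1 again
- stop2 (a point): top of the second-tallest stop screw, 56 mm above the disc
- stop3 (a point): top of the third-tallest stop screw, 49 mm above the disc: the one wanted
- stop4 (a point): top of the fourth stop screw, 42 mm above the disc
- stop5 (a point): top of the fifth stop screw, 35 mm above the disc
- stop6 (a point): top of the shortest stop screw, 28 mm above the disc
- stop_pad (a point): centre of the underside of the landing pad on the ram's stop arm (20 mm wide, 16 mm thick), which reaches from the ram over the nearest screw, 60 mm from the turret axis; 150 mm above the bench while the ram is up
- ram (a joint): travel of the ram downwards in m, 0 up, 0.048 at most; its rod sticks out of the head to 355 mm high. With it go the stop arm, the pointer and the top of the spring under test (80 mm long, 38 mm wide, standing captive below). It lands at 0.010 on the tallest screw, 7 mm lower on each shorter one: 0.024 on the third
- lever (a joint): angle of the lever in rad, 0 up, growing as its grip is pressed down; geared to the ram, 30 mm a rad, so 0.8 on the third-tallest screw. A spring returns it: it takes about 2 N at the grip to start it and 8 N at 0.8 rad; then the stop arm lands on the screw and it goes no further. Let go, it flies back up
- grip (a point): middle of the lever's black T-grip, a bar 24 mm thick and 85 mm long lying along the tester's y, 190 mm from the lever's pivot; starts 314 mm above the bench with the lever pointing to the front and 0.40 rad upwards, and comes down to 166 mm at 0.8 rad; pressed from above
- lever_pivot (a point): point on the lever's pivot axis (parallel to the tester's y), level with the middle of the grip, 240 mm above the bench
- spare_spring: loose steel coil spring standing upright, 38 mm wide, 80 mm high; bystander; origin under its centre
- bearing_ring: loose steel bearing ring lying flat, 90 mm across, 26 mm high; bystander; origin under its centre
- caliper: loose caliper lying flat, 200 mm long, 10 mm high; bystander; origin under its beam's middle, x along the beam
- reference_mark (a point): fixed mark clamped on the upright rule beside the ram, on the lever side; the ram's pointer is level with it when the ram is 24 mm down

How it is judged (in metres and radians):
On the way, in this order (a step that is already met when the one before it is completed fails the run):
1. the third-tallest screw has clicked in under the stop arm, with the ram up (horizontal distance between stop3 and stop_pad below 0.005 m and value of joint ram below 0.004 m), for 0.3 s.
2. the lever is held down with the stop arm on that screw, the pointer at the reference mark (value of joint ram between 0.0218 and 0.0275 m and horizontal distance between stop3 and stop_pad below 0.006 m), for 1.5 s.
3. the lever is back up (value of joint ram below 0.003 m), for 0.2 s.
At the end, for the whole second after the job is handed in: The third-tallest screw stands still under the stop arm's pad (within 5 mm), the ram and lever are fully up (ram within 3 mm) after the spring was held at its mark (ram 21.8 to 27.5 mm down) for at least 1.5 s (horizontal distance between stop3 and stop_pad below 0.005 m and value of joint ram below 0.003 m and velocity of joint turret between -0.1 and 0.1 rad/s); the robot touches nothing.
It fails at once if the spring is pressed clearly past its reference mark (value of joint ram above 0.0295 m).
It fails at once if the lever flies back up (velocity of joint lever below -2.5 rad/s).
It fails at once if the spare spring is disturbed (distance of spare_spring from where it was at the start of the episode above 0.03 m or angle between spare_spring's own z axis and vertical above 0.5 rad).
It fails at once if the bearing ring is disturbed (distance of bearing_ring from where it was at the start of the episode above 0.03 m).
It fails at once if the caliper is disturbed (distance of caliper from where it was at the start of the episode above 0.03 m).
It also fails if it takes over 72 s, if anything falls off the work surface, if the arm or the gripper's body presses on something with over 40 N, if the wrist force passes 120 N, or if a joint passes its speed limit or range.

## Robot

A 6-joint arm with a two-finger parallel gripper is mounted at the origin on the work surface. World frame = base frame: x ahead of the robot, y to its left, z up, the work surface at z = 0. Lengths are in m, angles in degrees, forces in N, time in s.
With the tool pointing down it reaches from about 0.3 to 0.75 m from the base axis. Payload 8.5 kg.
Tool frame: the origin (TCP) lies between the finger pads; the fingertips stand 14 mm ahead of it and the grasp point (between the pads) lies 5 mm behind it; x points along the fingers, z is the direction in which the jaws open and shut, and the axes are right-handed (so a half turn about x gives the same grasp; the last joint's range is limited). The gripper opens to 85 mm and grips with 20 to 120 N. Pads are 22 mm wide; open, the fingers measure 114 mm over their backs; the gripper's body (76 mm by 85 mm) begins 54 mm behind the grasp point. The pads swing forward as they close: fully open they stand 13 mm farther back than shut.
Start: joints at [56.19, 21.807, 74.336, -0, 83.858, -12.336], TCP at [0.201, 0.512, 0.245] pointing down, gripper open.
Joint ranges: [-178.18, 178.18], [-50.72, 133.34], [12.68, 142.11], [-81.47, 261.47], [9.98, 163.14], [-165.26, 165.26]. Speed limits (degrees/s): [136.94, 136.94, 180, 180, 180, 180].

## Interface

Orientations are given as a 3x3 rotation matrix whose columns are the frame's x, y, z axes.
In Python, from rig import env gives the robot as it stands.
- The arm moves only by the shell command python3 -m jog 'ROWS' [FORCE]. ROWS is JSON, a list of rows, each a list of 5 numbers: the opening, from -1 (shut) to 1 (fully open), so that 0 is half open, then the shift along the tool's x, y, z in m, then the turn about the tool's x in rad. In form: [[claw, dx, dy, dz, yaw], ...]. A call has 1 to 20 rows; each row is the pose to reach, as a shift and turn from the pose commanded when the call began, along the tool's axes at that moment; what a row does not reach only later rows make up. A row lasts 1/10 s, in which the tool goes at most 50 mm and 8.59 degrees, less where a joint would pass 70% of its speed; a pose out of reach is approached as far as the arm can. A call with a gripper value outside its range is refused whole. The fingers move at their own pace and stop on an object; FORCE is the grip in N (left out, the last holds). Time passes only in rows, so rows that repeat a pose let the fingers close. It gives the time, the measured TCP pose, the force and the opening at its end, in the units of the state.
- env.observe(): the state, without advancing time (a new reading comes with each control period).
- env.get_image(name): name is "scene" or "top" or "wrist"; returns the picture (420x560x3 uint8, red, green, blue); there is no depth.
- env.camera_model(name): a dict with "fx", "fy", "cx", "cy" (pixels), "origin" and "orientation" of the camera in the world. Camera axes: x right, y up, looking along -z (the intrinsics and any distortion apply to the point x, -y, -z); pixel columns grow to the right and rows downward; lengths in m; the calibration is good to about 2 mm. A picture is of the moment at which its call begins: read the wrist's pose just before it. camera_model takes no time and is no camera call; for the wrist camera it gives the pose at the moment of the call.
- env.close_job(): hands the job in, once; it reports no verdict.
The state is a dict: "time_s": time; "q": joint angles; "qvel": joint speeds; "joint_efforts": joint torques, N m; "position": TCP position; "tool_rot": TCP orientation; "ft_force": force on the tool from outside, world axes, zero at the start; "wrist_torque": the same for the moment, N m; "grip_width": finger opening in m.
Only numpy, scipy, OpenCV 4.12 (cv2) and the standard library are available. Lean on these libraries where they do the work, as an engineer would, in place of code of your own. Each camera call takes 0.05 s, during which the arm holds its last target.

## Working session

There is one attempt and no reset: what is moved stays moved. The work goes in short steps, Python scripts to look and compute and a shell command to move; the robot and the scene stay as the last step left them, time stands still between calls to the robot, and variables do not carry over. Pictures are saved under pics/ and viewed, and the job is handed in when it is done.

```bash
ls; mkdir -p pics
python3 - <<'E'
from rig import env
import cv2,json
print(env.observe())
for n in ("scene","top","wrist"):
    print(n,env.camera_model(n))
    cv2.imwrite(f"pics/{n}0.png",env.get_image(n)[:,:,::-1])
E
```

```text
pics
{'time_s': 0.0, 'q': array([ 5.61908621e+01,  2.18423166e+01,  7.43846233e+01,  1.96316315e-03,
        8.38582822e+01, -1.23372088e+01]), 'qvel': array([ 0.03020594,  0.05474499, -0.00846249,  0.00192896,  0.00336856,
       -0.07661866]), 'joint_efforts': array([-2.75282546e-04, -4.48457980e+01, -2.31282306e+01, -1.54235668e-04,
        4.63802222e-03, -7.47742774e-06]), 'position': array([0.20117922, 0.51159751, 0.2447001 ]), 'tool_rot': array([[-8.55941035e-04, -9.30595515e-01,  3.66048160e-01],
       [-1.21692400e-03,  3.66048993e-01,  9.30594785e-01],
       [-9.99998893e-01,  3.51081471e-04, -1.44578037e-03]]), 'ft_force': array([0.00273188, 0.21435915, 0.42546929]), 'wrist_torque': array([ 0.06793436, -0.02188948,  0.00988782]), 'grip_width': 0.08559148686735939}
scene {'fx': 509.514090399673, 'fy': 509.514090399673, 'cx': 276.7859359381308, 'cy': 213.8230082199157, 'origin': array([1.42382282, 0.04813183, 1.03394036]), 'orientation': array([[-0.04634515, -0.70082099,  0.71183008],
       [ 0.99890811, -0.02831068,  0.03716313],
       [-0.00589231,  0.71277517,  0.70136784]])}
top {'fx': 533.1448973372792, 'fy': 533.1448973372792, 'cx': 278.33949886722985, 'cy': 214.54623173465177, 'origin': array([ 0.41990156, -0.01896222,  1.40793505]), 'orientation': array([[ 1.45981350e-03,  9.94001840e-01, -1.09353603e-01],
       [-9.99759598e-01, -9.41650008e-04, -2.19056742e-02],
       [-2.18772532e-02,  1.09359292e-01,  9.93761506e-01]])}
wrist {'fx': 324.76825785632656, 'fy': 324.76825785632656, 'cx': 285.32184267563986, 'cy': 209.36984327182932, 'origin': array([0.12588846, 0.5407752 , 0.37268835]), 'orientation': array([[ 3.66495219e-01, -8.82161037e-01, -2.95758617e-01],
       [ 9.30419930e-01,  3.47455134e-01,  1.16591953e-01],
       [-9.00279934e-05, -3.17910105e-01,  9.48120856e-01]])}
```

View pics/scene0.png

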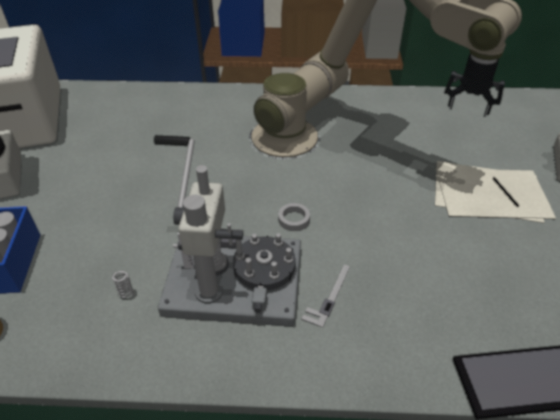

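View pics/top0.png

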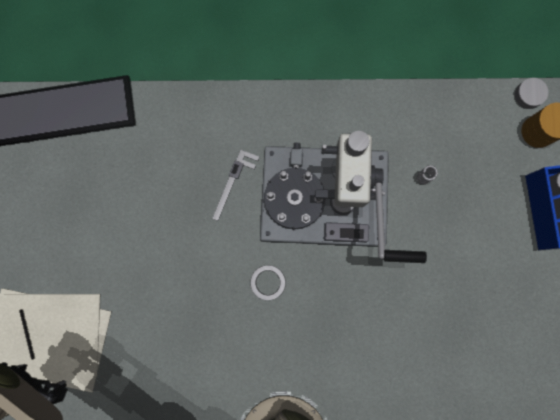

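View pics/wrist0.png

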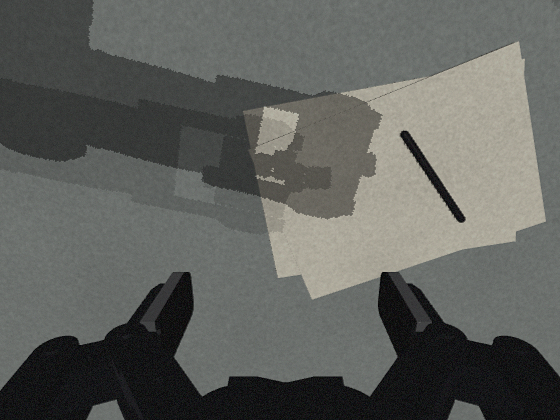

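Run:
```python
import cv2
a=cv2.imread("pics/top0.png")[120:280,205:445]; cv2.imwrite("pics/topz.png",cv2.resize(a,None,fx=3.3,fy=3.3,interpolation=cv2.INTER_CUBIC))
a=cv2.imread("pics/scene0.png")[120:330,105:355]; cv2.imwrite("pics/scenez.png",cv2.resize(a,None,fx=2.8,fy=2.8,interpolation=cv2.INTER_CUBIC))
```

```text
(no output)
```

View pics/topz.png

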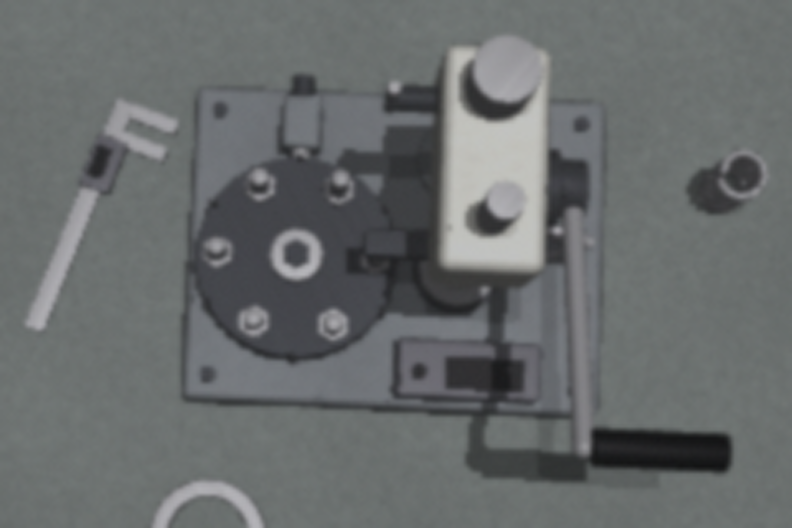

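View pics/scenez.png

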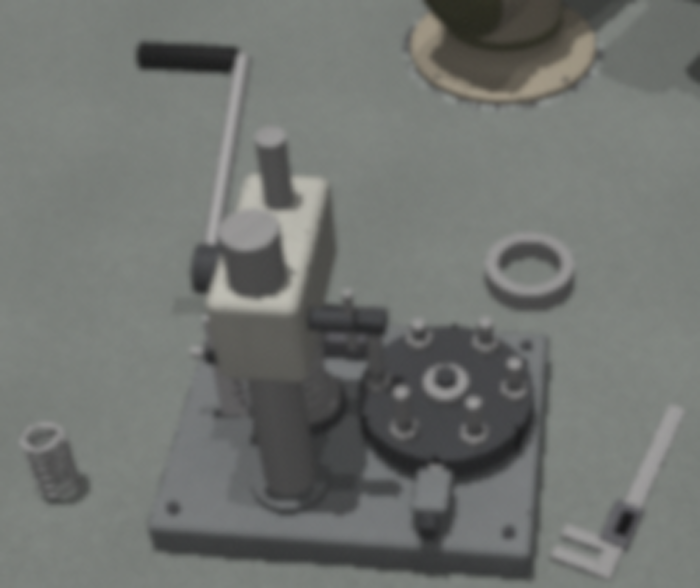

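```bash
cat > h.py <<'E'
import numpy as np, cv2
from scipy.optimize import least_squares
def proj(m,P):
    P=np.atleast_2d(P); c=(P-m["origin"])@np.array(m["orientation"])
    return np.c_[m["cx"]+m["fx"]*c[:,0]/-c[:,2], m["cy"]-m["fy"]*c[:,1]/-c[:,2]]
def T(p,L):
    L=np.atleast_2d(L); c,s=np.cos(p[2]),np.sin(p[2])
    return np.c_[p[0]+c*L[:,0]-s*L[:,1], p[1]+s*L[:,0]+c*L[:,1], L[:,2]]
def screw(a,k):  # k=0..5 stop1..6 ; a = turret angle ; stop3 at pad direction (-y) when 0
    th=-np.pi/2+a+(k-2)*np.pi/3
    return np.array([.06*np.cos(th), .125+.06*np.sin(th), .077]), .063-.007*k
E
python3 - <<'E'
from h import *
from rig import env
mt,ms=env.camera_model("top"),env.camera_model("scene")
zt=lambda a:np.array(a)/3.3+[205,120]; zs=lambda a:np.array(a)/2.8+[105,120]
Lt=np.array([[-.11,.21,.04],[.14,.21,.04],[-.11,-.115,.04],[.14,-.115,.04],[0,.125,.097]])
It=zt([[185,399],[198,88],[597,413],[603,104],[296,254]])
Ls=np.array([[.14,-.115,.04],[.14,.21,.04],[-.11,.21,.04],[0,.125,.097]])
Is=zs([[155,528],[533,555],[548,338],[445,380]])
def f(p): return np.r_[proj(mt,T(p,Lt))-It, proj(ms,T(p,Ls))-Is].ravel()
r=least_squares(f,[.5,-.1,0]); print(r.x, f(r.x).reshape(-1,2).round(1))
p=r.x; np.save("p.npy",p)
g=T(p,[[-.0,0,.24]]);
for n,im,m in (("top","pics/top0.png",mt),("scene","pics/scene0.png",ms)):
  c=T(p,[[0,.125,.1]])
  u0=proj(m,c)[0]; 
  for a in [0,1,2,3,4,5]:
    I=cv2.imread(im); S=8; x0,y0=int(u0[0])-45,int(u0[1])-32
    Z=cv2.resize(I[y0:y0+64,x0:x0+90],None,fx=4,fy=4,interpolation=cv2.INTER_CUBIC)
    for k in range(6):
      b,h=screw(a*np.pi/3,k)
      q=[(np.array(proj(m,T(p,b+[0,0,z]))[0])+.5-[x0,y0])*4 for z in (.009,h)]
      q=[tuple(int(v) for v in w) for w in q]
      cv2.line(Z,q[0],q[1],(0,255,255),1); cv2.circle(Z,q[1],3,(0,0,255),1)
      cv2.putText(Z,str(k+1),q[1],0,.4,(0,255,0),1)
    cv2.putText(Z,"a%d"%a,(2,12),0,.4,(255,255,255),1)
    if a==0: R=[]
    R.append(Z)
  cv2.imwrite(f"pics/hyp_{n}.png",cv2.resize(np.vstack([np.hstack(R[:3]),np.hstack(R[3:])]),(800,int(512*800/1080))))
  cv2.imwrite(f"pics/big_{n}.png",cv2.resize(I[y0:y0+64,x0:x0+90],None,fx=8,fy=8,interpolation=cv2.INTER_CUBIC))
E
```

```text
[ 0.6053045  -0.15231115 -0.03866068] [[-2.4 -0.5]
 [-2.2 -1.5]
 [-0.3  0.2]
 [-0.4 -2.1]
 [-1.3 -0.8]
 [-4.2 -0.7]
 [-0.8 -0.8]
 [-0.5 -2.8]
 [-0.4 -2.6]]
```

View pics/hyp_scene.png

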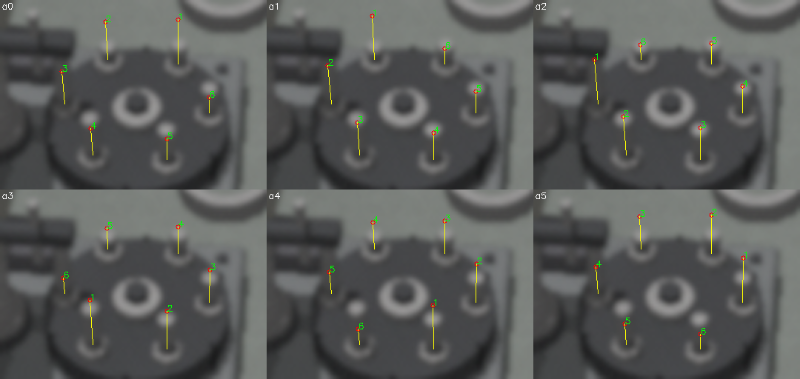

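View pics/hyp_top.png

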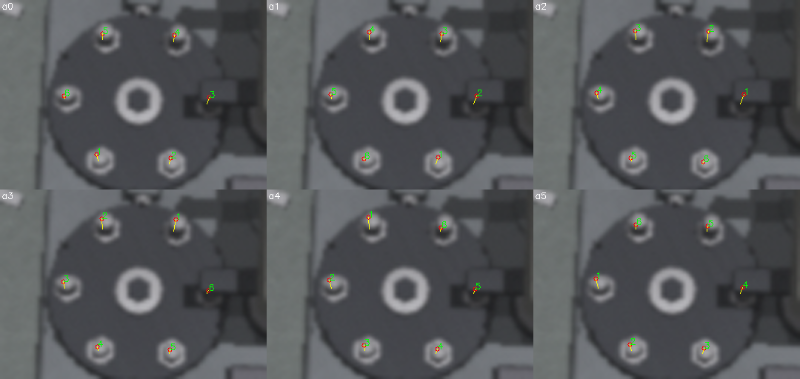

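View pics/big_scene.png

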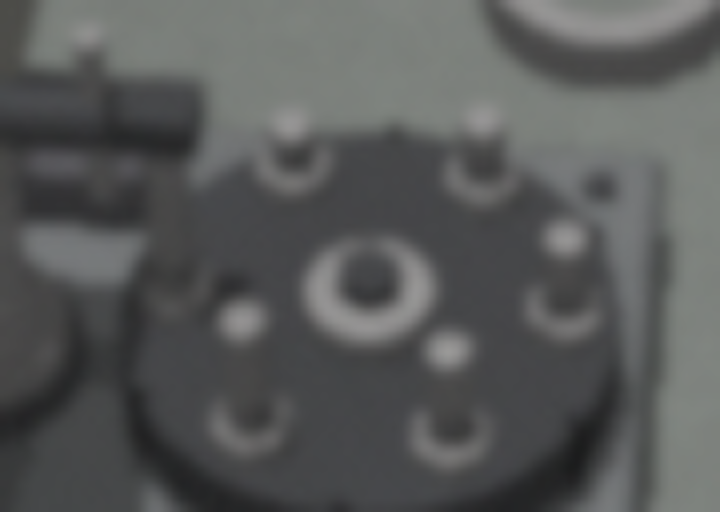

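```bash
cat >> h.py <<'E'
def sh(env,tgt,yaw_y=None):
    """tool shift to world target, and yaw so tool y points at world angle yaw_y(deg)"""
    o=env.observe(); R=o["tool_rot"]; d=R.T@(np.array(tgt)-o["position"])
    a=None
    if yaw_y is not None:
        cur=np.degrees(np.arctan2(R[1,1],R[0,1])); a=-np.radians((yaw_y-cur+180)%360-180)
    return d.round(4),a
E
python3 -c "
from h import *
from rig import env
print(sh(env,[.2011,.5116,.40],None),sh(env,[.52,-.08,.40],177.8))"
```

```text
(array([-1.551e-01,  1.000e-04, -3.000e-04]), None) (array([-0.1548, -0.5132, -0.4341]), np.float64(-0.3363396425039922))
```

```bash
python3 -m jog '[[-1,-0.05,0,0,0],[-1,-0.1,0,0,0],[-1,-0.155,-0.04,-0.03,0],[-1,-0.155,-0.513,-0.434,-0.336],[-1,-0.155,-0.513,-0.434,-0.336],[-1,-0.155,-0.513,-0.434,-0.336],[-1,-0.155,-0.513,-0.434,-0.336],[-1,-0.155,-0.513,-0.434,-0.336],[-1,-0.155,-0.513,-0.434,-0.336],[-1,-0.155,-0.513,-0.434,-0.336],[-1,-0.155,-0.513,-0.434,-0.336],[-1,-0.155,-0.513,-0.434,-0.336],[-1,-0.155,-0.513,-0.434,-0.336],[-1,-0.155,-0.513,-0.434,-0.336],[-1,-0.155,-0.513,-0.434,-0.336],[-1,-0.155,-0.513,-0.434,-0.336],[-1,-0.155,-0.513,-0.434,-0.336],[-1,-0.155,-0.513,-0.434,-0.336],[-1,-0.155,-0.513,-0.434,-0.336],[-1,-0.155,-0.513,-0.434,-0.336]]'
python3 - <<'E'
from rig import env
import cv2,pickle
m=env.camera_model("wrist"); I=env.get_image("wrist"); cv2.imwrite("pics/w1.png",I[:,:,::-1]); pickle.dump(m,open("w1.pkl","wb"))
o=env.observe(); print(o["position"],o["tool_rot"].round(3),m["origin"],o["q"])
E
```

```text
time_s: 2.15
position: [0.5194, -0.0786, 0.4009]
tool_rot: [[0.001, -0.999, 0.037], [-0.0, 0.037, 0.999], [-1.0, -0.001, -0.0]]
ft_force: [-0.3, 0.3, -0.1]
grip_width: -0.0001
[ 0.51941345 -0.0786927   0.400871  ] [[ 0.001 -0.999  0.037]
 [-0.     0.037  0.999]
 [-1.    -0.001 -0.   ]] [ 0.4382623  -0.07639401  0.52869309] [-2.15410934e+01  1.57977531e+01  5.82376232e+01  3.87996680e-03
  1.05915914e+02 -1.09409739e+02]
```

View pics/w1.png

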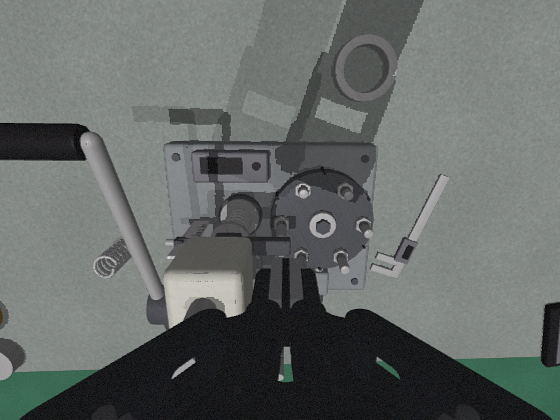

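Run:
```python
import cv2
a=cv2.imread("pics/w1.png")[130:310,150:390]; cv2.imwrite("pics/w1z.png",cv2.resize(a,None,fx=3.3,fy=3.3,interpolation=cv2.INTER_CUBIC))
```

```text
(no output)
```

View pics/w1z.png

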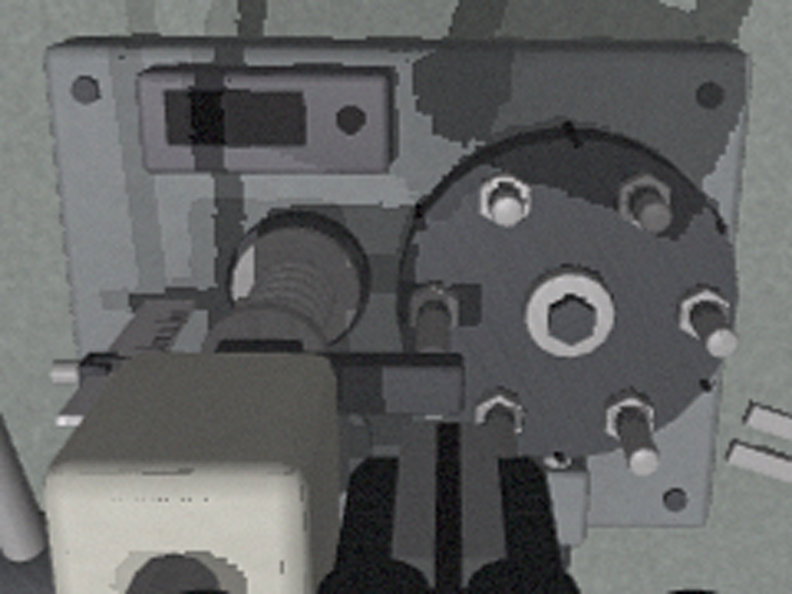

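Run:
```python
from h import *
import pickle
m=pickle.load(open("w1.pkl","rb"))
z=lambda a:np.array(a)/3.3+[150,130]
a0=2*np.pi/3
L=[[-.11,-.115,.04],[-.11,.21,.04],[.14,.21,.04],[0,.125,.097]]
I=[[48,48],[750,50],[706,524],[571,316]]
for k,uv in ((5,(507,207)),(4,(655,213)),(3,(721,341)),(2,(643,461))):
    b,h=screw(a0,k); L.append(b+[0,0,h]); I.append(uv)
L=np.array(L); I=z(I)
f=lambda p:(proj(m,T(p,L))-I).ravel()
r=least_squares(f,np.load("p.npy")); print(r.x); print(f(r.x).reshape(-1,2).round(1))
r=least_squares(f,np.load("p.npy"),loss='soft_l1',f_scale=.7); print(r.x)
np.save("p2.npy",r.x); print(T(r.x,[[0,.125,.077]]))
# grip from top + scene + tester: triangulate
from rig import env
mt,ms=env.camera_model("top"),env.camera_model("scene")
It=np.array([660,450])/3.3+[205,120]; Is=np.array([189,57])/2.8+[105,120]
g=least_squares(lambda X:np.r_[proj(mt,X)[0]-It,proj(ms,X)[0]-Is],[.45,-.27,.31]); print("grip",g.x,g.fun)
g=least_squares(lambda X:np.r_[proj(mt,[X[0],X[1],.314])[0]-It,proj(ms,[X[0],X[1],.314])[0]-Is],[.45,-.27]); print("grip",g.x,g.fun)
```

```text
[ 0.60685082 -0.15344958 -0.04279164]
[[-4.  -1.4]
 [ 1.9 -0.9]
 [ 1.2  1.4]
 [ 0.2  1.3]
 [-0.3  0.7]
 [ 0.1  0.5]
 [ 0.4 -0.1]
 [ 0.6 -0.2]]
[ 0.60674482 -0.15386546 -0.04254377]
[[ 0.61206119 -0.02897857  0.077     ]]
grip [ 0.45404366 -0.25118733  0.31301988] [-0.98336324  0.16926919 -1.15645414 -0.09112896]
grip [ 0.45429647 -0.25098129] [-0.98584052  0.02976863 -1.15339623 -0.3622876 ]
```

```bash
python3 -c "
from h import *
from rig import env
print(sh(env,[.550,-.0264,.20]),sh(env,[.550,-.0264,.106]))"
```

```text
(array([ 0.2009, -0.0285,  0.0534]), None) (array([ 0.2949, -0.0284,  0.0535]), None)
```

```bash
python3 -m jog '[[-1,0.0,-0.029,0.053,0],[-1,0.0,-0.029,0.053,0],[-1,0.05,-0.029,0.053,0],[-1,0.1,-0.029,0.053,0],[-1,0.15,-0.029,0.053,0],[-1,0.2,-0.029,0.053,0],[-1,0.225,-0.029,0.053,0],[-1,0.235,-0.029,0.053,0],[-1,0.235,-0.029,0.053,0],[-1,0.235,-0.029,0.053,0]]'
python3 - <<'E'
from rig import env
import cv2,pickle
m=env.camera_model("wrist"); I=env.get_image("wrist"); cv2.imwrite("pics/w2.png",I[:,:,::-1])
I=env.get_image("scene")[120:330,105:355]; cv2.imwrite("pics/s2.png",cv2.resize(I[:,:,::-1],None,fx=2.8,fy=2.8,interpolation=cv2.INTER_CUBIC))
E
```

```text
time_s: 3.2
position: [0.5516, -0.0281, 0.167]
tool_rot: [[0.003, -0.999, 0.038], [-0.001, 0.038, 0.999], [-1.0, -0.003, -0.001]]
ft_force: [0.5, 0.2, -0.2]
grip_width: -0.0
```

View pics/w2.png

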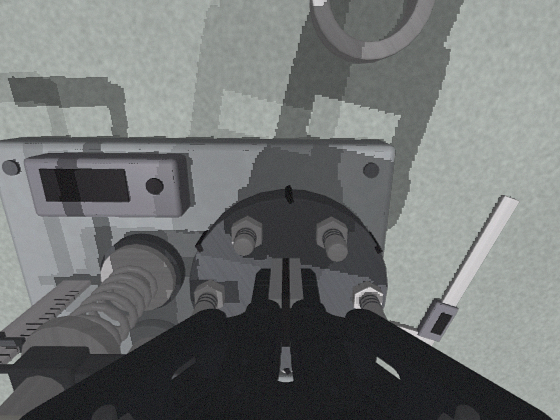

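View pics/s2.png

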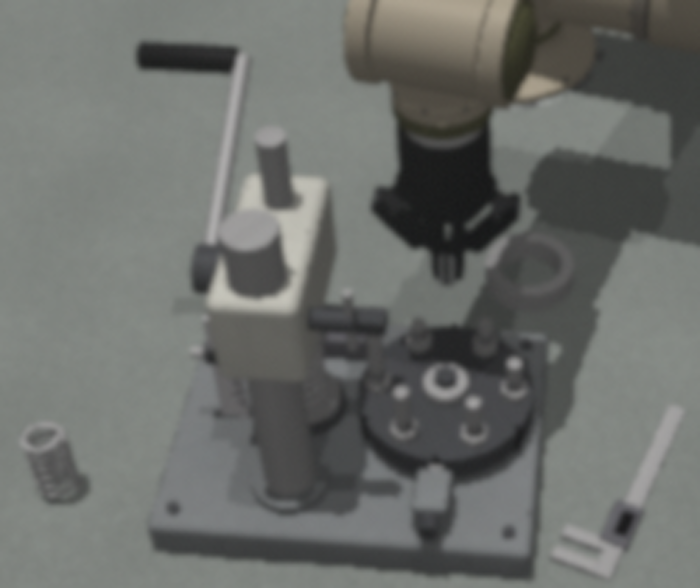

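```bash
python3 -m jog '[[-1,0.02,0,0,0],[-1,0.04,0,0,0],[-1,0.055,0,0,0],[-1,0.06,0,0,0],[-1,0.06,0,0,0]]'
python3 - <<'E'
from rig import env
from h import *
I=env.get_image("wrist"); cv2.imwrite("pics/w3.png",I[:,:,::-1])
p=np.load("p2.npy"); o=env.observe(); print(o["position"],o["ft_force"])
for ph in range(180,50,-6):
    a=np.radians(ph); w=T(p,[[.062*np.cos(a),.125+.062*np.sin(a),o["position"][2]]])[0]
    print(ph,(o["tool_rot"].T@(w-o["position"])).round(4)[1:])
E
```

```text
time_s: 3.8
position: [0.5511, -0.0281, 0.1058]
tool_rot: [[0.001, -0.999, 0.039], [-0.0, 0.039, 0.999], [-1.0, -0.001, -0.0]]
ft_force: [-0.1, -1.1, -0.4]
grip_width: -0.0
[ 0.55138733 -0.02814387  0.10628785] [-0.39890236  0.51410819  0.65653186]
180 [0.0013 0.0018]
174 [0.001  0.0082]
168 [-0.0001  0.0146]
162 [-0.0018  0.0209]
156 [-0.0041  0.0269]
150 [-0.0071  0.0327]
144 [-0.0106  0.0381]
138 [-0.0147  0.0432]
132 [-0.0194  0.0477]
126 [-0.0244  0.0518]
120 [-0.0299  0.0553]
114 [-0.0357  0.0583]
108 [-0.0417  0.0606]
102 [-0.048   0.0622]
96 [-0.0544  0.0632]
90 [-0.0609  0.0635]
84 [-0.0674  0.0632]
78 [-0.0738  0.0621]
72 [-0.08    0.0604]
66 [-0.0861  0.0581]
60 [-0.0919  0.0551]
54 [-0.0973  0.0515]
```

View pics/w3.png

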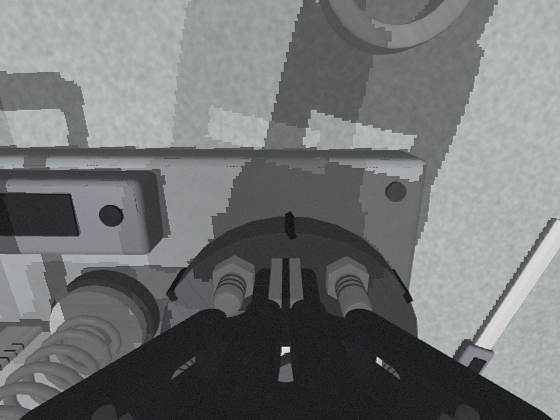

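```bash
python3 -m jog '[[-1,0,0.001,0.008,0],[-1,0,0,0.0145,0],[-1,0,-0.002,0.021,0],[-1,0,-0.004,0.027,0],[-1,0,-0.007,0.0325,0],[-1,0,-0.0105,0.038,0],[-1,0,-0.0145,0.043,0],[-1,0,-0.0195,0.0475,0],[-1,0,-0.0245,0.052,0],[-1,0,-0.03,0.0555,0],[-1,0,-0.03,0.0555,0],[-1,0,-0.03,0.0555,0]]'
python3 - <<'E'
from rig import env
from h import *
I=env.get_image("wrist"); cv2.imwrite("pics/w4.png",I[:,:,::-1])
p=np.load("p2.npy"); o=env.observe(); print(o["position"],o["ft_force"])
for ph in range(120,50,-6):
    a=np.radians(ph); w=T(p,[[.062*np.cos(a),.125+.062*np.sin(a),o["position"][2]]])[0]
    print(ph,(o["tool_rot"].T@(w-o["position"])).round(4)[1:])
E
```

```text
time_s: 5.05
position: [0.5831, 0.0264, 0.1053]
tool_rot: [[-0.0, -0.999, 0.039], [0.0, 0.039, 0.999], [-1.0, 0.0, 0.0]]
ft_force: [-0.4, -0.0, 0.6]
grip_width: 0.0001
[0.58292445 0.02629149 0.1052405 ] [-0.65924538 -0.81225024 -0.79194343]
120 [-0.0005 -0.0003]
114 [-0.0063  0.0026]
108 [-0.0123  0.0049]
102 [-0.0186  0.0066]
96 [-0.025   0.0076]
90 [-0.0315  0.0079]
84 [-0.038   0.0075]
78 [-0.0444  0.0065]
72 [-0.0506  0.0048]
66 [-0.0567  0.0024]
60 [-0.0625 -0.0005]
54 [-0.0679 -0.0041]
```

View pics/w4.png

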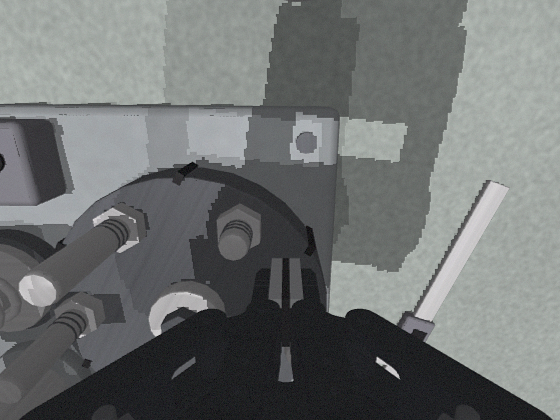

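```bash
python3 -m jog '[[-1,0,-0.006,0.0025,0],[-1,0,-0.012,0.005,0],[-1,0,-0.0185,0.0065,0],[-1,0,-0.025,0.0075,0],[-1,0,-0.0315,0.008,0],[-1,0,-0.038,0.0075,0],[-1,0,-0.0445,0.0065,0],[-1,0,-0.0505,0.005,0],[-1,0,-0.0565,0.0025,0],[-1,0,-0.0625,-0.0005,0],[-1,0,-0.0625,-0.0005,0],[-1,0,-0.0625,-0.0005,0]]'
python3 - <<'E'
from rig import env
from h import *
I=env.get_image("wrist"); cv2.imwrite("pics/w5.png",I[:,:,::-1])
E
```

```text
time_s: 6.3
position: [0.6455, 0.0233, 0.1053]
tool_rot: [[0.0, -0.999, 0.039], [0.0, 0.039, 0.999], [-1.0, -0.0, 0.0]]
ft_force: [-0.4, 0.1, 0.7]
grip_width: -0.0
```

View pics/w5.png

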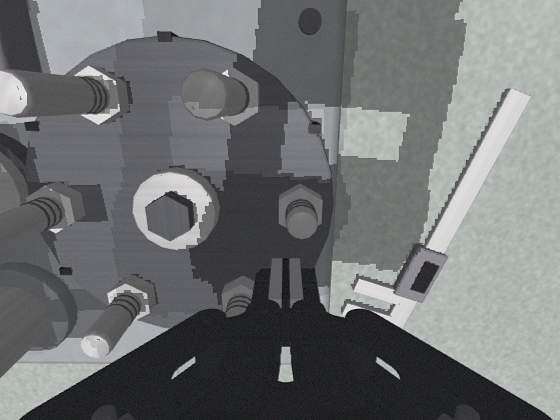

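```bash
python3 -m jog '[[-1,-0.03,0,0,0],[-1,-0.08,0,0,0],[-1,-0.13,0,0,0],[-1,-0.18,0,0,0],[-1,-0.23,0,0,0],[-1,-0.28,0,0,0],[-1,-0.315,0.03,-0.01,0],[-1,-0.315,0.08,-0.03,0],[-1,-0.315,0.125,-0.05,0],[-1,-0.315,0.15,-0.08,0],[-1,-0.315,0.17,-0.12,0],[-1,-0.315,0.18,-0.165,0],[-1,-0.315,0.18,-0.21,0],[-1,-0.315,0.18,-0.25,0],[-1,-0.315,0.18,-0.281,0],[-1,-0.315,0.18,-0.281,0],[-1,-0.315,0.18,-0.281,0],[-1,-0.315,0.18,-0.281,0]]'
python3 - <<'E'
from rig import env
from h import *
import pickle
m=env.camera_model("wrist");I=env.get_image("wrist"); cv2.imwrite("pics/w6.png",I[:,:,::-1]); pickle.dump(m,open("w6.pkl","wb"))
p=np.load("p2.npy"); ms=env.camera_model("scene"); mt=env.camera_model("top")
for n,mm in (("scene",ms),("top",mt)):
  I=env.get_image(n)[:,:,::-1].copy(); u0=proj(mm,T(p,[[0,.1,.1]]))[0]; x0,y0=int(u0[0])-55,int(u0[1])-45
  cv2.imwrite(f"pics/{n}6.png",cv2.resize(I[y0:y0+90,x0:x0+110],None,fx=7,fy=7,interpolation=cv2.INTER_CUBIC))
print(env.observe()["position"])
E
```

```text
time_s: 8.15
position: [0.4547, -0.2493, 0.4207]
tool_rot: [[0.001, -0.999, 0.038], [-0.0, 0.038, 0.999], [-1.0, -0.001, -0.0]]
ft_force: [0.4, 0.1, 1.0]
grip_width: -0.0003
[ 0.45480782 -0.24936515  0.42075762]
```

View pics/w6.png

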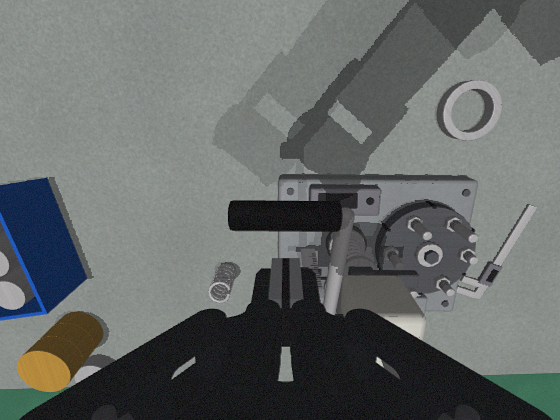

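View pics/scene6.png

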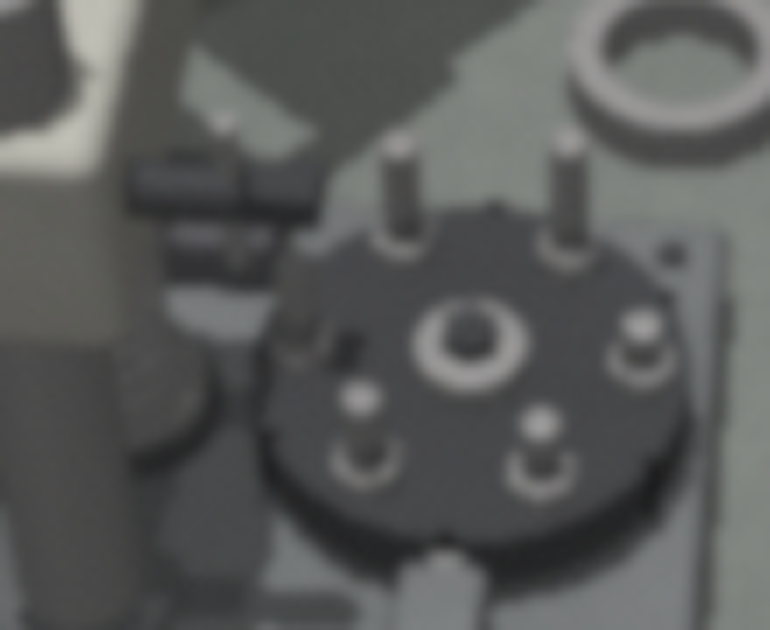

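View pics/top6.png

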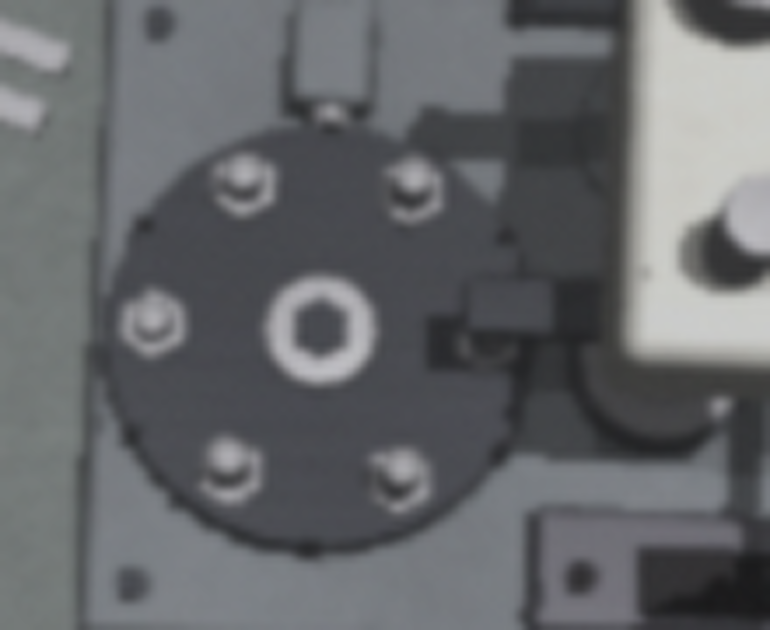

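Run:
```python
from h import *
import pickle
m=pickle.load(open("w6.pkl","rb"))
for uv in ((229,215),(345,215),(285,215),(285,200),(285,231)):
    r=least_squares(lambda X:proj(m,[X[0],X[1],.314])[0]-uv,[.45,-.25]); print(uv,r.x.round(4))
print(proj(m,T(np.load("p2.npy"),screw(0,1)[0])), proj(m,[.454,-.251,.314]))
```

```text
(229, 215) [ 0.4554 -0.2933]
(345, 215) [ 0.4588 -0.2044]
(285, 215) [ 0.457  -0.2504]
(285, 200) [ 0.445  -0.2499]
(285, 231) [ 0.4703 -0.2509]
[[412.32408177 221.0584121 ]] [[284.01990882 211.27785627]]
```

```bash
python3 -m jog '[[-1,0.03,-0.002,-0.0015,0],[-1,0.055,-0.002,-0.0015,0],[-1,0.07,-0.002,-0.0015,0],[-1,0.074,-0.002,-0.0015,0],[-1,0.074,-0.002,-0.0015,0]]'
python3 - <<'E'
from rig import env
from h import *
o=env.observe(); P=o["position"]; print(P,o["ft_force"])
I=env.get_image("wrist"); cv2.imwrite("pics/w7.png",I[:,:,::-1])
for a in np.arange(0,.84,.05):
    al=.4-a; w=np.array([.632-.19*np.cos(al),-.251,.24+.19*np.sin(al)+.026]); print(round(a,2),w.round(4),(o["tool_rot"].T@(w-P)).round(4))
E
```

```text
time_s: 8.8
position: [0.4567, -0.2516, 0.3466]
tool_rot: [[-0.0, -0.999, 0.038], [0.0, 0.038, 0.999], [-1.0, 0.0, 0.0]]
ft_force: [0.0, -0.3, 0.1]
grip_width: 0.0002
[ 0.4567341  -0.25160368  0.34655579] [ 0.04744756 -0.25191173  0.14133805]
0.0 [ 0.457 -0.251  0.34 ] [ 0.0066 -0.0002  0.0006]
0.05 [ 0.4535 -0.251   0.3312] [0.0154 0.0032 0.0005]
0.1 [ 0.4505 -0.251   0.3221] [0.0244 0.0063 0.0004]
0.15 [ 0.4479 -0.251   0.313 ] [0.0335 0.0088 0.0003]
0.2 [ 0.4458 -0.251   0.3037] [0.0428 0.011  0.0002]
0.25 [ 0.4441 -0.251   0.2944] [0.0522 0.0126 0.0001]
0.3 [ 0.4429 -0.251   0.285 ] [0.0616 0.0138 0.0001]
0.35 [ 0.4422 -0.251   0.2755] [0.0711 0.0145 0.    ]
0.4 [ 0.442 -0.251  0.266] [0.0806 0.0147 0.    ]
0.45 [ 0.4422 -0.251   0.2565] [0.0901 0.0145 0.    ]
0.5 [ 0.4429 -0.251   0.247 ] [0.0995 0.0138 0.0001]
0.55 [ 0.4441 -0.251   0.2376] [1.089e-01 1.260e-02 1.000e-04]
0.6 [ 0.4458 -0.251   0.2283] [0.1183 0.011  0.0002]
0.65 [ 0.4479 -0.251   0.219 ] [0.1276 0.0088 0.0003]
0.7 [ 0.4505 -0.251   0.2099] [0.1367 0.0063 0.0004]
0.75 [ 0.4535 -0.251   0.2008] [0.1457 0.0032 0.0005]
0.8 [ 0.457 -0.251  0.192] [ 0.1545 -0.0002  0.0006]
```

View pics/w7.png

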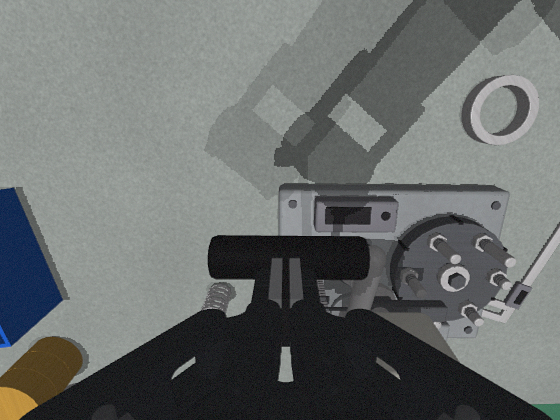

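```bash
python3 -m jog '[[-1,0.0066,0,0,0],[-1,0.0155,0.003,0,0],[-1,0.0245,0.006,0,0],[-1,0.0335,0.009,0,0],[-1,0.043,0.011,0,0],[-1,0.052,0.0125,0,0],[-1,0.0615,0.014,0,0],[-1,0.071,0.0145,0,0],[-1,0.0805,0.0145,0,0],[-1,0.09,0.0145,0,0],[-1,0.0995,0.014,0,0],[-1,0.1045,0.013,0,0],[-1,0.1045,0.013,0,0]]'
python3 - <<'E'
from rig import env
from h import *
o=env.observe(); P=o["position"]; print(P,o["ft_force"])
I=env.get_image("wrist"); cv2.imwrite("pics/w8.png",I[:,:,::-1])
for n in ("scene","top"):cv2.imwrite(f"pics/{n}8.png",env.get_image(n)[:,:,::-1])
E
```

```text
time_s: 10.15
position: [0.4436, -0.2515, 0.2411]
tool_rot: [[-0.001, -0.999, 0.039], [0.001, 0.039, 0.999], [-1.0, 0.001, 0.001]]
ft_force: [-2.7, 1.1, 5.1]
grip_width: -0.0002
[ 0.44360523 -0.25149155  0.24109765] [-2.72957288  1.08474198  5.09609082]
```

View pics/w8.png

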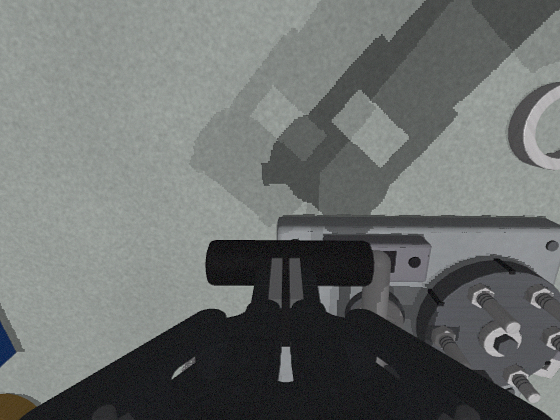

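View pics/scene8.png

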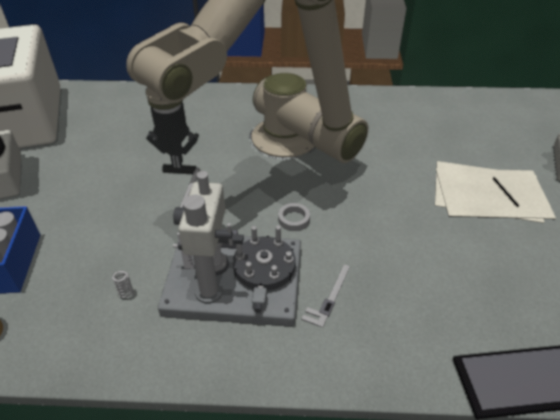

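```bash
python3 -m jog '[[-1,0.007,-0.001,0,0],[-1,0.015,-0.002,0,0],[-1,0.023,-0.004,0,0],[-1,0.031,-0.006,0,0],[-1,0.038,-0.008,0,0],[-1,0.042,-0.01,0,0],[-1,0.045,-0.011,0,0],[-1,0.047,-0.012,0,0],[-1,0.047,-0.012,0,0]]'
```

```text
time_s: 11.2
position: [0.4557, -0.2521, 0.1951]
tool_rot: [[0.0, -0.999, 0.039], [-0.0, 0.039, 0.999], [-1.0, -0.0, -0.0]]
ft_force: [-4.3, 0.8, 5.5]
grip_width: -0.0001
```

```bash
python3 -m jog '[[-1,0.001,-0.0004,0,0],[-1,0.002,-0.0008,0,0],[-1,0.003,-0.0012,0,0],[-1,0.003,-0.0012,0,0]]'
```

```text
time_s: 11.6
position: [0.4568, -0.2521, 0.1922]
tool_rot: [[0.0, -0.999, 0.039], [-0.0, 0.039, 0.999], [-1.0, -0.0, -0.0]]
ft_force: [-4.3, 0.5, 5.8]
grip_width: 0.0001
```

```bash
python3 -m jog '[[-1,0.001,-0.0004,0,0],[-1,0.002,-0.0008,0,0],[-1,0.002,-0.0008,0,0],[-1,0.002,-0.0008,0,0]]'
```

```text
time_s: 12.0
position: [0.4577, -0.2522, 0.1904]
tool_rot: [[0.0, -0.999, 0.039], [-0.001, 0.039, 0.999], [-1.0, -0.0, -0.001]]
ft_force: [-4.6, -0.4, 6.3]
grip_width: -0.0001
```

```bash
python3 -m jog '[[-1,0.001,-0.0004,0,0],[-1,0.002,-0.0008,0,0],[-1,0.002,-0.0008,0,0]]'
python3 - <<'E'
from rig import env
from h import *
for n in ("scene","wrist"):cv2.imwrite(f"pics/{n}9.png",env.get_image(n)[:,:,::-1])
a=cv2.imread("pics/scene9.png")[120:330,105:355]; cv2.imwrite("pics/scene9z.png",cv2.resize(a,None,fx=2.8,fy=2.8,interpolation=cv2.INTER_CUBIC))
E
```

```text
time_s: 12.3
position: [0.4584, -0.2522, 0.1884]
tool_rot: [[0.0, -0.999, 0.039], [-0.001, 0.039, 0.999], [-1.0, -0.0, -0.001]]
ft_force: [-3.9, 0.4, 8.0]
grip_width: -0.0002
```

View pics/scene9z.png

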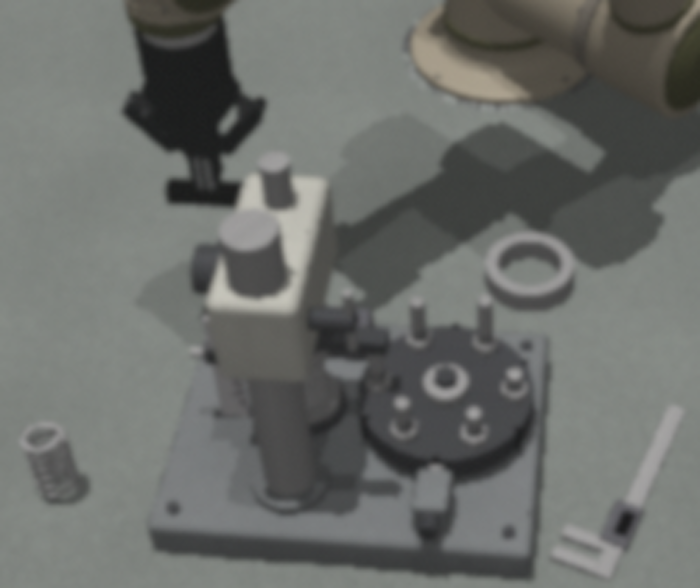

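View pics/wrist9.png

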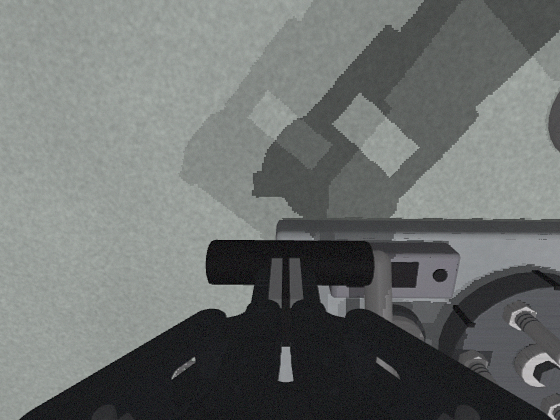

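```bash
python3 -m jog '[[-1,0.0005,0,0,0],[-1,0.001,0,0,0],[-1,0.001,0,0,0]]'
```

```text
time_s: 12.7
position: [0.4587, -0.2523, 0.1876]
tool_rot: [[0.001, -0.999, 0.039], [-0.001, 0.039, 0.999], [-1.0, -0.001, -0.001]]
ft_force: [-3.5, 0.1, 9.2]
grip_width: 0.0003
```

```bash
python3 -m jog '[[-1,0.0005,0,0,0],[-1,0.001,0,0,0],[-1,0.001,0,0,0]]'
```

```text
time_s: 13.0
position: [0.4589, -0.2523, 0.1869]
tool_rot: [[0.002, -0.999, 0.039], [-0.001, 0.039, 0.999], [-1.0, -0.002, -0.001]]
ft_force: [-3.5, 0.7, 9.4]
grip_width: -0.0002
```

Run:
```python
from h import *
from rig import env
p=np.load("p2.npy"); ms=env.camera_model("scene")
I=env.get_image("scene")[:,:,::-1]; cv2.imwrite("pics/scene10.png",I)
A=cv2.imread("pics/scene0.png"); 
for s in (0,.02,.024,.028): print(s,proj(ms,T(p,[[0,0,.355-s]])), proj(ms,T(p,[[0,.065,.166-s]])))
def z(a):return cv2.resize(a[160:270,170:260],None,fx=5,fy=5,interpolation=cv2.INTER_CUBIC)
cv2.imwrite("pics/cmp.png",cv2.resize(np.hstack([z(A),z(I)]),None,fx=.88,fy=.88))
# phase-correlate rod top and arm patches
g0=cv2.cvtColor(A,6); g1=cv2.cvtColor(I,6)
for (x,y,w,h) in ((197,164,13,10),(228,231,15,8)):
    t=g0[y:y+h,x:x+w]; r=cv2.matchTemplate(g1[y-4:y+h+22,x-6:x+w+6],t,cv2.TM_CCOEFF_NORMED); print(cv2.minMaxLoc(r)[1],np.array(cv2.minMaxLoc(r)[3])-[6,4])
```

```text
0 [[200.30552761 168.66790972]] [[236.63381158 232.640451  ]]
0.02 [[201.35511377 175.98420771]] [[237.14997109 238.43698124]]
0.024 [[201.56176573 177.42470627]] [[237.25176727 239.58016401]]
0.028 [[201.76734897 178.85775515]] [[237.35309263 240.71805935]]
0.989021360874176 [1 9]
0.8602944612503052 [2 8]
```

View pics/cmp.png

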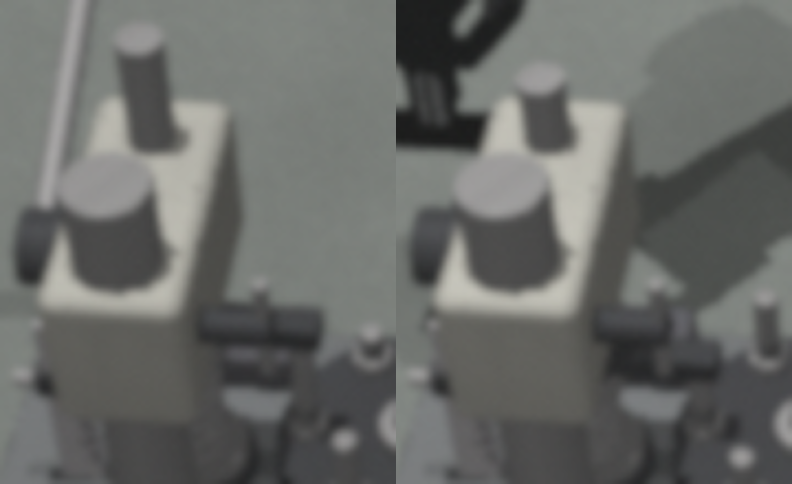

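```bash
python3 -m jog '[[-1,0.0005,0,0,0],[-1,0.001,0,0,0],[-1,0.0015,0,0,0],[-1,0.0015,0,0,0]]'
python3 - <<'E'
from h import *
from rig import env
A=cv2.imread("pics/scene0.png"); I=env.get_image("scene")[:,:,::-1]; B=cv2.imread("pics/scene10.png")
u=lambda im:cv2.resize(cv2.cvtColor(np.ascontiguousarray(im),6)[155:200,185:220],None,fx=10,fy=10,interpolation=cv2.INTER_CUBIC)
t=u(A)[90:190,120:250]
for im in (A,B,I):
    r=cv2.matchTemplate(u(im),t,cv2.TM_CCOEFF_NORMED); m=cv2.minMaxLoc(r); print(m[1],(np.array(m[3])-[120,90])/10)
E
```

```text
time_s: 13.45
position: [0.4593, -0.2523, 0.1857]
tool_rot: [[0.003, -0.999, 0.039], [-0.002, 0.039, 0.999], [-1.0, -0.003, -0.001]]
ft_force: [-1.5, 1.7, 12.6]
grip_width: -0.0
0.9999969601631165 [0. 0.]
0.9895167350769043 [1.2 8.9]
0.9887657165527344 [1.2 9. ]
```

```bash
python3 -m jog '[[-1,0,0,0,0],[-1,0,0,0,0],[-1,0,0,0,0],[-1,0,0,0,0],[-1,0,0,0,0],[-1,0,0,0,0],[-1,0,0,0,0],[-1,0,0,0,0],[-1,0,0,0,0],[-1,0,0,0,0],[-1,0,0,0,0],[-1,0,0,0,0],[-1,0,0,0,0],[-1,0,0,0,0],[-1,0,0,0,0],[-1,0,0,0,0],[-1,0,0,0,0],[-1,0,0,0,0],[-1,0,0,0,0],[-1,0,0,0,0]]'
python3 - <<'E'
from h import *
from rig import env
A=cv2.imread("pics/scene0.png"); I=env.get_image("scene")[:,:,::-1]
u=lambda im:cv2.resize(cv2.cvtColor(np.ascontiguousarray(im),6)[155:200,185:220],None,fx=10,fy=10,interpolation=cv2.INTER_CUBIC)
t=u(A)[90:190,120:250]
r=cv2.matchTemplate(u(I),t,cv2.TM_CCOEFF_NORMED); m=cv2.minMaxLoc(r); print(m[1],(np.array(m[3])-[120,90])/10)
o=env.observe(); P=o["position"]; print(P,o["ft_force"])
for a in np.arange(.84,-.03,-.05):
    al=.4-a; w=np.array([.632-.19*np.cos(al),-.251,.24+.19*np.sin(al)+.022]); print(round(a,2),(o["tool_rot"].T@(w-P)).round(4)[:2])
cv2.imwrite("pics/wrist11.png",env.get_image("wrist")[:,:,::-1])
E
```

```text
time_s: 15.5
position: [0.4593, -0.2523, 0.1858]
tool_rot: [[0.003, -0.999, 0.039], [-0.002, 0.039, 0.999], [-1.0, -0.003, -0.001]]
ft_force: [-1.7, 1.8, 10.9]
grip_width: 0.0001
0.9892629384994507 [1.2 9. ]
[ 0.45930913 -0.25230914  0.18576898] [-2.51472277  1.84018389 11.99600526]
0.84 [ 0.0047 -0.0007]
0.79 [-0.004   0.0031]
0.74 [-0.0129  0.0064]
0.69 [-0.0219  0.0093]
0.64 [-0.0311  0.0118]
0.59 [-0.0404  0.0138]
0.54 [-0.0498  0.0153]
0.49 [-0.0592  0.0164]
0.44 [-0.0687  0.017 ]
0.39 [-0.0782  0.0171]
0.34 [-0.0877  0.0167]
0.29 [-0.0971  0.0159]
0.24 [-0.1066  0.0146]
0.19 [-0.1159  0.0128]
0.14 [-0.1251  0.0106]
0.09 [-0.1342  0.0079]
0.04 [-0.1432  0.0047]
-0.01 [-0.152   0.0011]
```

```bash
python3 -m jog '[[-1,-0.004,0.002,0,0],[-1,-0.012,0.006,0,0],[-1,-0.02,0.009,0,0],[-1,-0.028,0.011,0,0],[-1,-0.036,0.013,0,0],[-1,-0.044,0.0145,0,0],[-1,-0.052,0.0155,0,0],[-1,-0.06,0.0165,0,0],[-1,-0.068,0.017,0,0],[-1,-0.076,0.017,0,0],[-1,-0.084,0.017,0,0],[-1,-0.092,0.0165,0,0],[-1,-0.1,0.0155,0,0],[-1,-0.108,0.0145,0,0],[-1,-0.116,0.013,0,0],[-1,-0.124,0.011,0,0],[-1,-0.132,0.0085,0,0],[-1,-0.138,0.0065,0,0],[-1,-0.143,0.005,0,0],[-1,-0.146,0.0035,0,0]]'
```

```text
time_s: 17.6
position: [0.4549, -0.2519, 0.3306]
tool_rot: [[-0.001, -0.999, 0.039], [0.0, 0.039, 0.999], [-1.0, 0.001, 0.0]]
ft_force: [-1.6, -0.6, 2.4]
grip_width: -0.0001
```

```bash
python3 -m jog '[[-1,-0.002,0,0,0],[-1,-0.004,0,0,0],[-1,-0.007,0,0,0],[-1,-0.01,0,0,0],[-1,-0.015,0,0,0],[-1,-0.025,0,0,0],[-1,-0.05,0,0,0],[-1,-0.08,0,0,0],[-1,-0.08,0,0,0]]'
python3 - <<'E'
from h import *
from rig import env
I=env.get_image("scene")[:,:,::-1];A=cv2.imread("pics/scene0.png")
u=lambda im:cv2.resize(cv2.cvtColor(np.ascontiguousarray(im),6)[155:200,185:220],None,fx=10,fy=10,interpolation=cv2.INTER_CUBIC)
t=u(A)[90:190,120:250]
r=cv2.matchTemplate(u(I),t,cv2.TM_CCOEFF_NORMED); m=cv2.minMaxLoc(r); print(m[1],(np.array(m[3])-[120,90])/10)
cv2.imwrite("pics/scene12.png",cv2.resize(np.ascontiguousarray(I[120:330,105:355]),None,fx=2.8,fy=2.8,interpolation=cv2.INTER_CUBIC))
cv2.imwrite("pics/top12.png",env.get_image("top")[:,:,::-1])
print(env.observe()["position"],env.observe()["ft_force"])
E
```

```text
time_s: 18.5
position: [0.4552, -0.2523, 0.4146]
tool_rot: [[0.005, -0.999, 0.039], [-0.005, 0.039, 0.999], [-1.0, -0.006, -0.005]]
ft_force: [0.1, -0.8, -0.9]
grip_width: 0.0
0.999485194683075 [0. 0.]
[ 0.45488729 -0.2519901   0.41069009] [-0.1243881  -0.47760427 -0.43277483]
```

View pics/scene12.png

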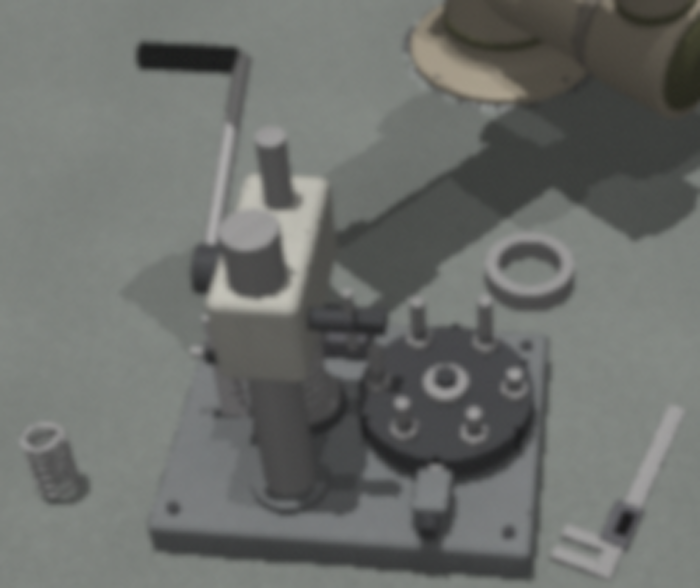

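View pics/top12.png

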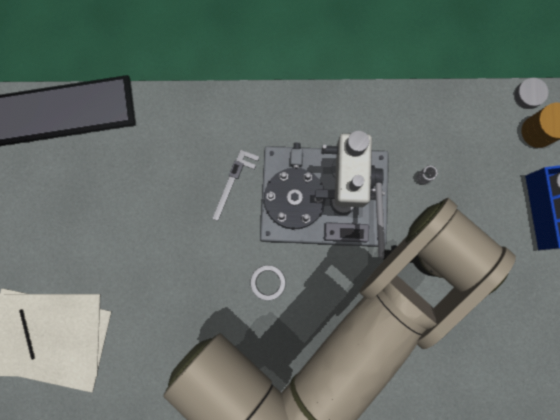

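The rod and lever are back at their start pixels. Stop3 is still under the arm, and nothing loose has moved. The gripper is clear, so I'm handing in.

```bash
python3 -c "
from rig import env
env.close_job(); print(env.observe()['time_s'])"
```

```text
the job is handed in; nothing more can be done
the job is handed in; nothing more can be done
```

The job is done and handed in at about 18.6 s on the robot's clock; no verdict was reported.

- **Turret:** I pushed it two clicks clockwise with the closed fingers, from stop1 to stop3. The scene, top and wrist pictures all showed stop3 under the arm.
- **Press:** I pressed the lever down on its arc until the ram landed. The rod's shift of 9.0 px in the scene view puts the ram about 24.5 mm down. I held it there for over 2 s.
- **Release:** I followed the lever up at roughly 0.4 to 0.5 rad/s until it reached its rest. The gripper then backed off, with about 0 N on the tool.
- **Final pictures:** The rod is back at its start pixel (0.0 px shift). The lever looks fully up, stop3 is still under the pad, and the spring, ring and caliper are where they were.

**Checks that disagreed:**
- When the lever was down, the tool read about 6 mm lower than the nominal height for 0.8 rad. The landing showed as a gradual rise to about 12 N, not a sharp stop. I therefore judged the ram's depth from the camera.
- The base's outer corners sat up to about 4 px off my fitted model. The hub and screws fitted to within about 1.3 px.

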